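# Roll the hanging die tray out over the vise and still its swing

## Robot

A 6-joint arm with a two-finger parallel gripper is mounted at the origin on the work surface. World frame = base frame: x ahead of the robot, y to its left, z up, the work surface at z = 0. Lengths are in m, angles in degrees, forces in N, time in s.
With the tool pointing down it reaches from about 0.375 to 0.75 m from the base axis. Payload 9 kg.
Tool frame: the origin (TCP) lies where the fingers leave the gripper's body, on its centre line; the fingertips stand 73 mm ahead of it and the grasp point (between the pads) lies 54 mm ahead of it (robot.tip_reach is the distance from the TCP to the fingertips, in m); z points along the fingers, y is the direction in which the jaws open and shut (so a half turn about z gives the same grasp; the last joint's range is limited). The gripper opens to 85 mm and grips with 20 to 120 N. Pads are 22 mm wide; open, the fingers measure 114 mm over their backs; the gripper's body (76 mm by 85 mm) begins 54 mm behind the grasp point. The pads swing forward as they close: fully open they stand 13 mm farther back than shut.
Start: joints at [55.25, 5.964, 5.575, 89.605, 0, 77.527], TCP at [0.227, 0.555, 0.304] pointing down, gripper open.
Joint ranges: [-171.21, 171.21], [-48.23, 106.86], [-62.78, 66.21], [-105.2, 120.99], [-86.42, 89.51], [-180, 180]. Speed limits (degrees/s): [127.2, 127.2, 147.25, 180, 180, 180].

## Interface

Orientations are given as [roll, pitch, yaw] about the fixed x, y, z axes, in that order (R = Rz(yaw) Ry(pitch) Rx(roll)).
In Python, from plant import robot gives the robot as it stands. Calls block until the motion is done:
- robot.move_pose(position, orientation): joint-space move of the TCP to a pose.
- robot.line_to(position, vel=0.15, rotation=None, guard=None): straight line of the TCP; rotation=None keeps the orientation; vel is the mean speed in m/s. With guard (N) it stops when the force on the tool has changed by that much, and returns True; else False.
- robot.goto_joints(angles): joint-space move.
- robot.set_gripper(opening): finger opening in m; the grip force is fixed at half the most; returns when the fingers have stopped.
- robot.pause(seconds).
- robot.ik(position, orientation): joint angles nearest the present ones, or None.
- robot.observe(): the state.
- robot.grab_frame(name): name is "side" or "top"; returns the picture (384x512x3 uint8, blue, green, red); there is no depth.
- robot.get_calibration(name): a dict with "vertical_fov" (degrees; the focal length in pixels is half the picture's height over the tangent of half this angle, whatever the lens; pixels are square), "cx", "cy" (the principal point, pixels), "rvec" (rotation vector, rad) and "tvec" (3), from world to camera coordinates, as OpenCV has them. Camera axes: x right, y down, z forward; pixel columns grow to the right and rows downward; lengths in m; the calibration is good to about 2 mm. A picture is of the moment at which its call begins. get_calibration takes no time and is no camera call.
A pose or a line that the arm cannot do raises robot.IKError and nothing moves.
- robot.job_done(): hands the job in, once; it reports no verdict.
The state is a dict: "time": time; "q": joint angles; "qvel": joint speeds; "joint_torque": joint torques, N m; "tool_pos": TCP position; "tcp_rot": TCP orientation; "ft_force": force on the tool from outside, world axes, zero at the start; "torque": the same for the moment, N m; "gripper_width": finger opening in m.
Only numpy, scipy, OpenCV 4.12 (cv2) and the standard library are available. Lean on these libraries where they do the work, as an engineer would, in place of code of your own. Each camera call takes 0.05 s, during which the arm holds its last target. There are 200 camera calls.

## Task

The tray of steel dies hangs from the trolley of the bench rail, with one end still parked up on the ledge. Take the trolley by its handle, roll it out so that the tray drops off the ledge and swings free, bring it to a stop centred over the round vise, and take out the swing by moving the trolley only, until the tray hangs level and still there for three seconds; then let go and leave it standing. Do not touch the tray, do not let it swing wildly, do not run the trolley against the far end of the rail, and leave the other things on the bench alone.

Things in the scene. Friction and masses are not known exactly. Their poses are not given: they have to be found in the camera images.
- rail: Fixed bench rail: a straight aluminium beam, 30 mm wide, 1040 mm long, along the body's y axis, 265 to 285 mm above the bench, on two dark steel posts (35 mm) at y = -500 and +500 mm. Origin on the bench under the beam's middle; x across the beam, z up.
- trolley (a joint): Travel in m of the grey trolley along the beam to the rail's +y; its centre is at rail y = -220 mm + value. Starts at 0 to 0.025. Range -0.01 to 0.52, rubber buffers at the ends. The tray's foot leaves the ledge at about 0.055 and is safe from touching it again beyond 0.10. Rolling friction about 1.5 N plus 3 N per m/s: it stays where it is left. Mass 0.5 kg without the tray.
- trolley_grip (a point): Grip point of the trolley's handle: an upright round black grip, 28 mm diameter and 43 mm high, from 305 to 348 mm above the bench, on top of the trolley (trolley top plate 56 x 70 mm, 305 mm above the bench). The point is on its axis, 333 mm above the bench. Nothing stands above it; the fingers may close in any horizontal direction.
- swing (a joint): Tilt in rad of the tray about the pivot across the rail. 0 = level, hanging plumb; positive = the ledge-side end (rail -y) up and the load displaced to rail -y. Starts at 0.27, held by the ledge. Free, it swings with a period of about 1.4 s, almost undamped (it goes on for a minute or more).
- dietray: The hanging aluminium tray, 64 x 344 x 4 mm, its length along the rail, with a plain steel die (48 mm diameter, 24 mm high) fixed at each end and a rubber foot (12 mm high) under each end; hung by a low wire bail, its underside 51 mm below the pivot. About 0.9 kg. Origin at the centre of the tray's underside; y along the tray.
- vise: Round dark steel engraver's vise on a rubber ring, 130 mm diameter, two steel jaws on top, 82 mm high; fixed on the bench straight below the rail, between y = 0 and +200 mm of the rail. Origin at its centre on the bench. The level tray passes about 70 mm above it.
- tool_pot: Black round pot of gravers, 72 mm diameter, about 140 mm high with the tools. Leave alone. Origin at the centre of its underside.
- hammer: Chasing hammer, 260 mm long, lying on the bench near the robot's left. Leave alone.
- plaster: White plaster disc, 144 mm diameter, 18 mm high, lying on the bench. Leave alone. Origin at the centre of its underside.
- brass_ring: Brass ring, 60 mm diameter, 8 mm high, lying on the bench. Leave alone. Origin at the centre of its underside.
- ledge_edge (a point): Middle of the free upper edge of the parking ledge, a steel plate 90 mm wide and 8 mm thick that sticks out of the rail's -y post as far as y = -350 mm, its top about 196 mm above the bench. The tray's tilt stays the same while its foot slides along the ledge, however slowly; then that end drops off.
- pivot (a point): The tray's pivot on the trolley, 215 mm above the bench. The tray swings like a plain pendulum about 0.48 m long: tilt acceleration = -20.5 x tilt + 2.1 x trolley acceleration to rail +y (SI units, nominal). It hardly pushes back on the trolley.
Not all that is in view belongs to the job. There is more than one size of the vise; the job needs the largest.

How it is judged:
By the outcome, as a careful person would: the job done as asked, in the order asked, and still so for the second after the job is handed in, with the robot touching nothing.
It also fails if it takes over 48 s, if anything falls off the work surface, if the arm or the gripper's body presses on something with over 40 N, if the wrist force passes 120 N, or if a joint passes its speed limit or range.

## Working session

There is one attempt and no reset: what is moved stays moved. The work goes in short steps, each a Python script; the robot and the scene stay as the last script left them, time stands still between calls to the robot, and variables do not carry over. Pictures are saved under pics/ and viewed, about 8 in all and at most 12, crops included, and the job is handed in when it is done.

```bash
ls; mkdir -p pics; python3 - <<'E'
from plant import robot
import cv2
for n in("side","top"):
    cv2.imwrite(f"pics/{n}0.png",robot.grab_frame(n)); c=robot.get_calibration(n); print(n,c)
print(robot.observe()["time"], robot.observe()["tcp_rot"])
E
```

```text
pics
side {'vertical_fov': 45.918016151142034, 'cx': 258.80609764978914, 'cy': 194.4043415228366, 'rvec': array([ 2.19815001, -0.32775583,  0.14597184]), 'tvec': array([-0.5616627 ,  0.25865328,  1.32805861])}
top {'vertical_fov': 50.79441610872613, 'cx': 253.81140961845367, 'cy': 194.2856583578489, 'rvec': array([ 2.1023408 , -2.12965432,  0.18492654]), 'tvec': array([0.00982587, 0.60326048, 1.39272445])}
0.1 [-1.79933102e+02 -1.40506684e-02  1.57723292e+02]
```

View pics/side0.png

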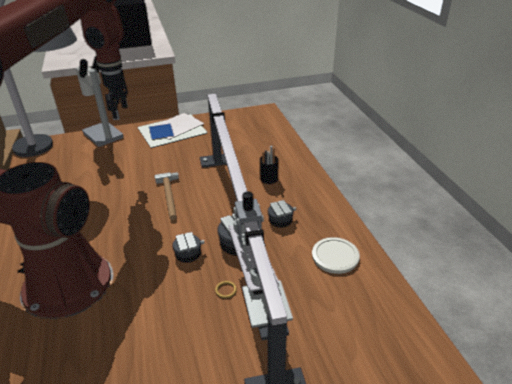

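View pics/top0.png

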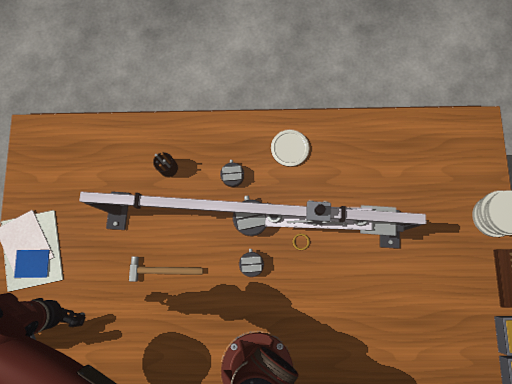

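The side view shows the rail from (278,310) to (213,98) with the handle at (248,200). The top view shows the rail from (425,219) to (80,197), with the trolley at (319,209). Three vises are visible in the top view: (232,174), (251,215) and (251,263). The one at (251,215), under the rail, looks largest. I'll confirm it in an enlarged crop.

```bash
cat > h.py <<'E'
import numpy as np, cv2
from plant import robot
def cam(n):
    c=robot.get_calibration(n); f=192/np.tan(np.radians(c["vertical_fov"]/2))
    R=cv2.Rodrigues(c["rvec"])[0]; return f,c["cx"],c["cy"],R,np.asarray(c["tvec"]).ravel()
def ray(n,uv,z):
    f,cx,cy,R,t=cam(n); d=R.T@np.array([(uv[0]-cx)/f,(uv[1]-cy)/f,1]); o=-R.T@t
    return o+d*(z-o[2])/d[2]
def proj(n,p):
    f,cx,cy,R,t=cam(n); q=R@np.asarray(p)+t; return np.array([cx+f*q[0]/q[2],cy+f*q[1]/q[2]])
E
python3 - <<'E'
from h import *
s=cv2.imread("pics/side0.png");t=cv2.imread("pics/top0.png")
a=cv2.resize(t[145:285,210:350],(560,560),interpolation=cv2.INTER_CUBIC)
b=cv2.resize(s[180:280,200:240+20],(240,400),interpolation=cv2.INTER_CUBIC)
b=cv2.copyMakeBorder(b,0,160,0,0,cv2.BORDER_CONSTANT)
cv2.imwrite("pics/c1.png",np.hstack([a,b]))
E
```

```text
(no output)
```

View pics/c1.png

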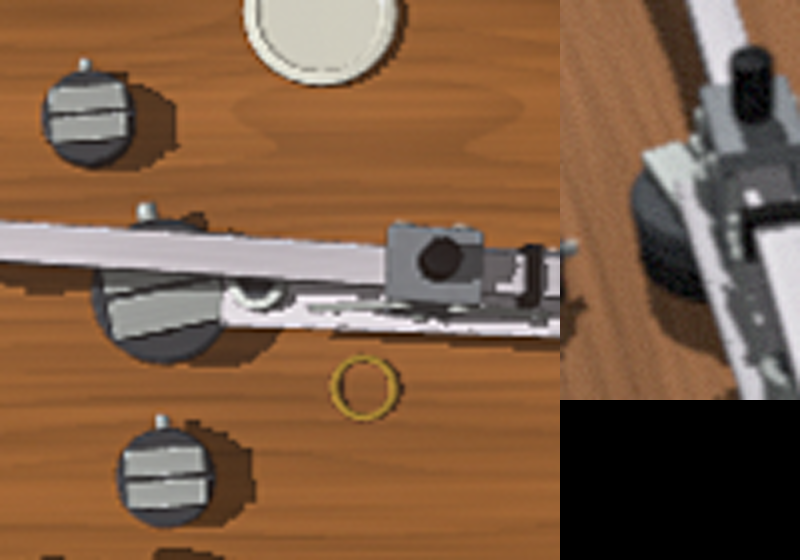

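```bash
python3 - <<'E'
from h import *
t=cv2.imread("pics/top0.png").astype(int)
# beam edges in top picture: bright, slightly purple pixels per column
hsv=cv2.cvtColor(t.astype(np.uint8),cv2.COLOR_BGR2HSV)
for u in (90,100,150,180,200,220,240,280,360,380,400,415,424):
    c=int(197+(u-80)*22/345)
    print(u,c,[tuple(t[v,u]) for v in range(c-5,c+9,2)])
E
```

```text
90 197 [(np.int64(109), np.int64(117), np.int64(142)), (np.int64(196), np.int64(190), np.int64(197)), (np.int64(198), np.int64(193), np.int64(200)), (np.int64(200), np.int64(195), np.int64(203)), (np.int64(208), np.int64(201), np.int64(210)), (np.int64(59), np.int64(58), np.int64(62)), (np.int64(24), np.int64(22), np.int64(27))]
100 198 [(np.int64(158), np.int64(157), np.int64(169)), (np.int64(196), np.int64(191), np.int64(198)), (np.int64(200), np.int64(194), np.int64(202)), (np.int64(205), np.int64(199), np.int64(208)), (np.int64(210), np.int64(204), np.int64(212)), (np.int64(38), np.int64(38), np.int64(43)), (np.int64(30), np.int64(31), np.int64(38))]
150 201 [(np.int64(109), np.int64(116), np.int64(134)), (np.int64(194), np.int64(190), np.int64(196)), (np.int64(194), np.int64(191), np.int64(198)), (np.int64(193), np.int64(188), np.int64(196)), (np.int64(210), np.int64(204), np.int64(212)), (np.int64(50), np.int64(51), np.int64(58)), (np.int64(30), np.int64(55), np.int64(86))]
180 203 [(np.int64(124), np.int64(130), np.int64(148)), (np.int64(191), np.int64(186), np.int64(193)), (n
[... 2529 characters left out ...]
), np.int64(36), np.int64(40))]
415 218 [(np.int64(105), np.int64(117), np.int64(146)), (np.int64(184), np.int64(178), np.int64(185)), (np.int64(185), np.int64(180), np.int64(186)), (np.int64(183), np.int64(179), np.int64(187)), (np.int64(191), np.int64(187), np.int64(193)), (np.int64(118), np.int64(114), np.int64(118)), (np.int64(30), np.int64(30), np.int64(34))]
424 218 [(np.int64(75), np.int64(100), np.int64(147)), (np.int64(199), np.int64(190), np.int64(191)), (np.int64(192), np.int64(184), np.int64(188)), (np.int64(195), np.int64(188), np.int64(193)), (np.int64(196), np.int64(189), np.int64(195)), (np.int64(194), np.int64(186), np.int64(192)), (np.int64(22), np.int64(45), np.int64(75))]
```

The crop confirms that the vise under the rail, at about (251,218), is the largest: roughly 36 px across against 23 px for the other two. The trolley handle's cap is at about (320,209). Next I'll compute the geometry.

```bash
cat >> h.py <<'E'
def railfit():
    t=cv2.imread("pics/top0.png"); hsv=cv2.cvtColor(t,cv2.COLOR_BGR2HSV)
    m=((hsv[...,1]<30)&(hsv[...,2]>170)).astype(int); P=[]
    for u in list(range(84,130))+list(range(145,235))+list(range(398,422)):
        c=int(197+(u-80)*22/345); v=np.where(m[c-8:c+9,u])[0]+c-8
        if len(v)>6 and len(v)<13: P.append((u,v.mean()))
    k=np.polyfit(*np.array(P).T,1)
    row=lambda u:int(round(np.polyval(k,u)))
    us=[u for u in range(60,450) if m[row(u),u]]; 
    return k,min(us)-.5,max(us)+.5,len(P)
E
python3 - <<'E'
from h import *
k,u0,u1,n=railfit(); print(k,u0,u1,n)
A=ray("top",(u1,np.polyval(k,u1)),.285);B=ray("top",(u0,np.polyval(k,u0)),.285)
d=(B-A)[:2];L=np.linalg.norm(d);d/=L;o=(A+B)[:2]/2;n_=np.array([d[1],-d[0]])
print("len",L,"origin",o,"yaw(y-axis)",np.degrees(np.arctan2(d[1],d[0])))
for y in(-.52,.52):print("side proj end",y,proj("side",[*(o+d*y),.285]))
t=cv2.imread("pics/top0.png");hsv=cv2.cvtColor(t,cv2.COLOR_BGR2HSV).astype(int)
# grip cap: darkest blob near (320,209)
sub=(t[198:222,308:336].max(2)<60).astype(np.uint8);nn,l,s,c=cv2.connectedComponentsWithStats(sub)
i=1+s[1:,4].argmax();uv=c[i]+[308,198];g=ray("top",uv,.348)[:2]-o;print("cap",uv,s[i],"rail xy",g@n_,g@d)
s=cv2.imread("pics/side0.png");sub=(s[185:215,238:260].max(2)<45).astype(np.uint8);nn,l,st,c=cv2.connectedComponentsWithStats(sub)
i=1+st[1:,4].argmax();uv=c[i]+[238,185];print("side grip",uv,st[i]);g=ray("side",uv,.3265)[:2]-o;print(g@n_,g@d)
# vise: grey (low-sat) pixels, lower arc of the outline
m=((hsv[...,1]<70)).astype(np.uint8)
E=[]
for v in range(214,240):
    u=np.where(m[v,225:252])[0]
    if len(u):E.append((225+u[0]-.5,v))
for u in range(236,266):
    v=np.where(m[222:245,u])[0]
    if len(v):E.append((u,222+v[-1]+.5))
E=np.array(E,float)
for _ in range(6):
    a=np.linalg.lstsq(np.c_[2*E,np.ones(len(E))],(E**2).sum(1),rcond=None)[0];r=np.sqrt(a[2]+a[:2]@a[:2]);e=np.hypot(*(E-a[:2]).T)-r
    E=E[abs(e)<max(1,2*e.std())]
print("circle",a[:2],r,len(E),e.std())
for z in(.01,.04,.07):
    g=ray("top",a[:2],z)[:2]-o;print(z,"vise rail xy",g@n_,g@d)
E
```

```text
[6.49113199e-02 1.91099928e+02] 79.5 424.5 160
len 1.0353438204179228 origin [0.52025938 0.01104624] yaw(y-axis) 85.44917049819773
side proj end -0.52 [278.93195128 317.00620956]
side proj end 0.52 [210.82829471  93.47354468]
cap [319.9010989  209.45054945] [ 7  6 11 11 91] rail xy -0.002911341262969875 -0.19994224684086445
side grip [248.07746479 202.19014085] [  5   7  10  19 142]
0.0013031933085723986 -0.20687633588546814
circle [250.3368511  217.32234981] 17.78412978184637 52 0.29892601287352377
0.01 vise rail xy 0.005878987755616602 0.005816485411810984
0.04 vise rail xy 0.001966026483950469 0.004826081566627892
0.07 vise rail xy -0.0019469347877156633 0.0038356777214447915
```

```bash
cat >> h.py <<'E'
O=np.array([.52026,.01105]);D=np.array([np.cos(np.radians(85.449)),np.sin(np.radians(85.449))]);RPY=[180,0,175.449]
def W(y,z=.387): return [*(O+D*y),z]
def railxy(p):
    g=np.array(p[:2])-O; return float(g@[D[1],-D[0]]),float(g@D)
E
python3 - <<'E'
from h import *
for n in("side","top"):
    f,cx,cy,R,t=cam(n);print(n,-R.T@t)
for y in(-.203,0,.1):print(robot.ik(W(y),RPY))
p=robot.observe()["tool_pos"]
robot.line_to([p[0],p[1],.47],vel=.2)
robot.move_pose(W(-.203,.47),RPY)
o=robot.observe();print(o["time"],railxy(o["tool_pos"]))
a=robot.grab_frame("side");b=robot.grab_frame("top");cv2.imwrite("pics/s1.png",a);cv2.imwrite("pics/t1.png",b)
x=np.hstack([a[170:350,160:340],b[130:310,230:430]]);cv2.imwrite("pics/c2.png",cv2.resize(x,None,fx=2.1,fy=2.1,interpolation=cv2.INTER_CUBIC))
E
```

```text
side [ 0.29210778 -1.0293609   1.0005975 ]
top [ 0.33145893 -0.01680996  1.48106501]
[-34.68692439  -2.55406842   5.62271212  98.17678053   0.
 -30.13592439]
[-13.20456213  -5.81328439   2.5123808   98.32566519   0.
  -8.65356213]
[-2.05456986 -2.47649455  5.69815464 98.17464919  0.          2.49643014]
3.8833 (0.00017819405963078196, -0.2023911601774269)
```

View pics/c2.png

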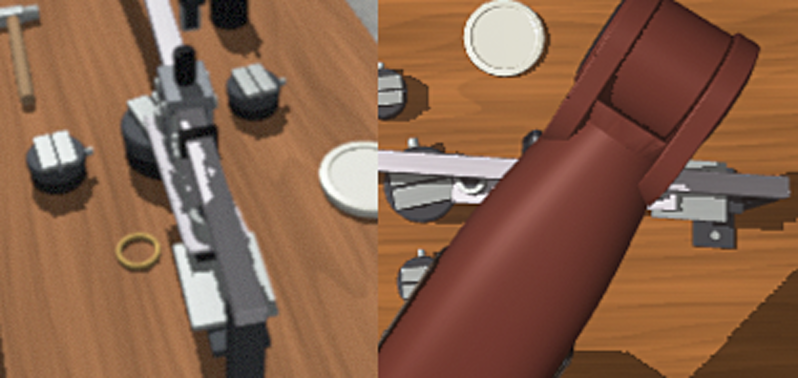

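The gripper is above the handle with nothing in the way. From the side camera the tray's left edge and near end are visible below the rail. Next is the grasp.

```bash
python3 - <<'E'
from h import *
print(robot.line_to(W(-.203),vel=.12,guard=15))
robot.set_gripper(.0)
o=robot.observe();print(o["time"],o["gripper_width"],o["tool_pos"],o["ft_force"],railxy(o["tool_pos"]))
a=robot.grab_frame("side");cv2.imwrite("pics/s2.png",a)
cv2.imwrite("pics/c3.png",cv2.resize(a[100:360,140:340],None,fx=2.3,fy=2.3,interpolation=cv2.INTER_CUBIC))
E
```

```text
False
5.4 0.02628749325683405 [ 0.50421193 -0.19130364  0.38746462] [0.61676972 1.28443388 3.54346752] (5.856563221623655e-05, -0.20298900018369928)
```

View pics/c3.png

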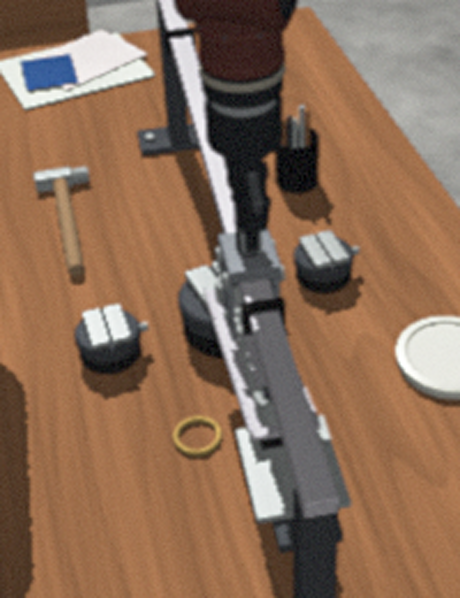

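The handle is gripped at 26 mm width, with trolley value about 0.017. Now I'll roll off the ledge to 0.11 and record the swing.

```bash
cat >> h.py <<'E'
def film(n,fn):
    T=[];F=[]
    for _ in range(n):
        T.append(robot.observe()["time"]);F.append(robot.grab_frame("side"))
    np.savez(fn,T=T,F=np.array(F)); return np.array(T),np.array(F)
E
python3 - <<'E'
from h import *
t0=robot.observe()["time"];robot.line_to(W(-.11),vel=.2)
o=robot.observe();print(t0,o["time"],railxy(o["tool_pos"]),o["ft_force"])
T,F=film(30,"f1.npz")
sd=F.astype(float).std(0).max(2);print(T[0],T[-1])
m=[F[i][200:370,200:300] for i in (0,4,8,12,16,20,24)]
cv2.imwrite("pics/c4.png",cv2.resize(np.vstack([np.hstack(m[:4]),np.hstack(m[4:]+[cv2.cvtColor(np.clip(sd[200:370,200:300]*4,0,255).astype(np.uint8),cv2.COLOR_GRAY2BGR)])]),None,fx=1.75,fy=1.75,interpolation=cv2.INTER_CUBIC))
E
```

```text
5.45 6.0667 (0.0001332501641733744, -0.10957053485459903) [-0.11315151  2.42344637  5.64824079]
6.0667 7.5167
```

View pics/c4.png

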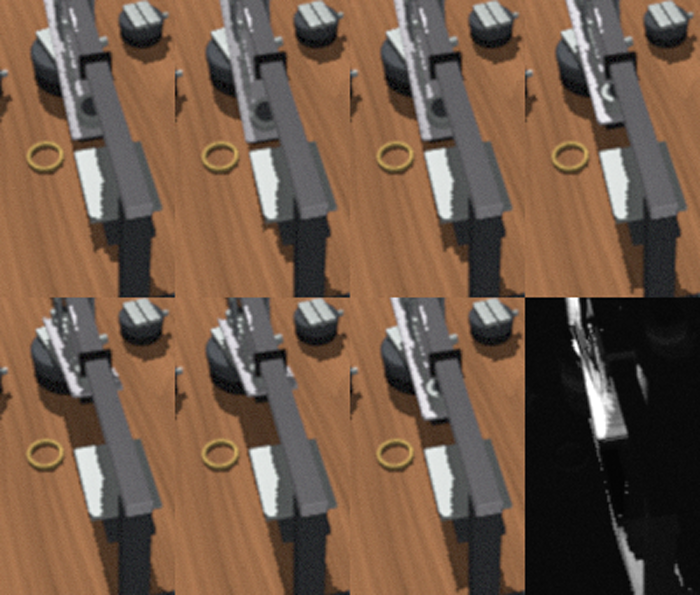

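The tray is free. Its near end sweeps clearly in the side view: about (245,279) when low and about (250,254) when high. I'll track that edge in 1D along its predicted arc and fit a sinusoid.

```bash
cat >> h.py <<'E'
TH=np.linspace(-.45,.5,381)
def arc(yt,x=-.026,L=.172,h=.049):
    P=[]
    for th in TH:
        y=yt-L*np.cos(th)-h*np.sin(th); z=.215+L*np.sin(th)-h*np.cos(th)
        P.append(proj("side",[*(O+D*y+np.array([D[1],-D[0]])*x),z]))
    return np.array(P,np.float32)
def theta(F,yt,lo=-.38,thr=75):
    A=arc(yt);r=[]
    for f in F:
        s=cv2.cvtColor(cv2.GaussianBlur(f,(3,3),.7),cv2.COLOR_BGR2HSV)[...,1].astype(np.float32)
        p=cv2.remap(s,A[:,:1],A[:,1:],cv2.INTER_LINEAR).ravel()
        p=np.where(TH<lo,255,p); w=np.where((p[:-1]>thr)&(p[1:]<=thr))[0]
        r.append(TH[w[0]] if len(w) else np.nan)
    return np.array(r),A
def fit(T,th,w=None):
    from scipy.optimize import least_squares
    k=np.isfinite(th);T=T[k];th=th[k];t0=T[0]
    f=lambda p:p[0]+p[1]*np.cos(p[3]*(T-t0))+p[2]*np.sin(p[3]*(T-t0))-th
    q=least_squares(f if w is None else lambda p:f([*p,w]),[0,.1,.1,4.53][:4 if w is None else 3],loss="soft_l1",f_scale=.02)
    p=q.x if w is None else [*q.x,w]
    return t0,p,np.std(f(p))
E
python3 - <<'E'
from h import *
z=np.load("f1.npz");T,F=z["T"],z["F"]
th,A=theta(F,-.1096);print(np.round(th,3));print(A[::76])
t0,p,e=fit(T,th);print(p,np.hypot(p[1],p[2]),e)
s=cv2.cvtColor(F[18],cv2.COLOR_BGR2HSV)[...,1]
for i in(0,18):print([int(cv2.cvtColor(F[i],cv2.COLOR_BGR2HSV)[int(round(a[1])),int(round(a[0])),1]) for a in A[::12]])
E
```

```text
[-0.36  -0.382 -0.382 -0.382 -0.382 -0.382 -0.382 -0.382 -0.382 -0.277
 -0.175 -0.073  0.028  0.128  0.21   0.278  0.332  0.365  0.372  0.37
  0.345  0.295  0.23   0.153  0.06  -0.04  -0.148 -0.25  -0.382 -0.382]
[[242.88367 280.40268]
 [243.93958 278.88153]
 [244.60703 274.76108]
 [244.825   268.01996]
 [244.55067 258.79214]
 [243.76778 247.3893 ]]
[-0.03885765 -0.21370957 -0.36043715  4.6121694 ] 0.41903068484646333 0.03641605901922839
[92, 92, 92, 92, 96, 15, 15, 15, 7, 6, 6, 6, 5, 7, 7, 7, 6, 13, 0, 12, 13, 6, 14, 9, 9, 6, 3, 8, 4, 6, 3, 9]
[137, 137, 137, 137, 156, 134, 134, 134, 160, 134, 134, 126, 121, 133, 133, 135, 112, 133, 124, 139, 131, 131, 154, 110, 136, 136, 126, 126, 7, 8, 7, 6]
```

```bash
cat >> h.py <<'E'
def prof(kind,x):
    x=np.clip(x,0,1)
    return {"q":10*x**3-15*x**4+6*x**5,"c":3*x**2-2*x**3,"s":.5-.5*np.cos(np.pi*x)}[kind]
def sim(t,s,th,om,w2=20.5,k=2.1,hold=None):
    dt=t[1]-t[0];a=np.gradient(np.gradient(s,dt),dt);out=[];th=float(th);om=float(om)
    for i in range(len(t)):
        out.append((th,om))
        if hold is None or s[i]>hold: om+=dt*(-w2*th+k*a[i]);th+=dt*om
    return np.array(out)
E
python3 - <<'E'
from h import *
z=np.load("f1.npz");T,F=z["T"],z["F"]
th,_=theta(F,-.1096);th[th<-.3]=np.nan
t0,p,e=fit(T,th);A=np.hypot(p[1],p[2]);print("free",p,A,e,"t0",t0)
t1,p1,e1=fit(T,th,4.528);print("fixed",p1,np.hypot(p1[1],p1[2]),e1,"t",t1)
tp=t0+np.arctan2(p[2],p[1])/p[3];print("peak times",tp,tp+2*np.pi/p[3],"period",2*np.pi/p[3])
dt=.001;t=np.arange(5.45,8.,dt)
for kind in"qcs":
  for Tm in(.465,.6167):
   for lag in(0,.05,.1):
    s=.017+.0934*prof(kind,(t-5.45-lag)/Tm);o=sim(t,s,.27,0,hold=.055)
    i=int((7.-5.45)/dt);j=i-400+o[i-400:i+400,0].argmax();print(kind,Tm,lag,"max",o[i-700:i+700,0].max(),"t",t[j])
print(robot.observe()["time"])
E
```

```text
free [-0.15203136 -0.12734682  0.51442685  3.9660833 ] 0.5299548979162759 0.001963061628901829 t0 6.5167
fixed [np.float64(-0.0552434419328722), np.float64(-0.21098958992755795), np.float64(0.3857443831559541), 4.528] 0.43967639940547937 0.006356149685684429 t 6.5167
peak times 6.973944208747998 8.55817349241436 period 1.5842292836663623
q 0.465 0 max 0.3968800711174045 t 6.973000000000509
q 0.465 0.05 max 0.3968800711174004 t 7.0230000000005255
q 0.465 0.1 max 0.3968800711173951 t 7.073000000000542
q 0.6167 0 max 0.374995880752633 t 7.070000000000541
q 0.6167 0.05 max 0.37499588075262885 t 7.120000000000558
q 0.6167 0.1 max 0.3749958807526266 t 7.170000000000575
c 0.465 0 max 0.3808062075150209 t 6.989000000000514
c 0.465 0.05 max 0.3808062075150175 t 7.039000000000531
c 0.465 0.1 max 0.3808062075150123 t 7.0890000000005475
c 0.6167 0 max 0.36181108984370225 t 7.081000000000545
c 0.6167 0.05 max 0.361811089843701 t 7.131000000000562
c 0.6167 0.1 max 0.3618110898436996 t 7.181000000000578
s 0.465 0 max 0.3836694705098059 t 6.986000000000513
s 0.465 0.05 max 0.3836694705098016 t 7.03600000000053
s 0.465 0.1 max 0.3836694705097972 t 7.0860000000005465
s 0.6167 0 max 0.3641313254672951 t 7.079000000000544
s 0.6167 0.05 max 0.3641313254672934 t 7.129000000000561
s 0.6167 0.1 max 0.3641313254672889 t 7.179000000000578
7.5667
```

The model agrees with the measurement: peak at t≈6.98, amplitude about 0.38. I'll make the main damping move centred on the next-but-one negative peak at about 9.06 s, overshooting slightly so a small return move can finish it.

```bash
python3 - <<'E'
from h import *
robot.pause(8.84-robot.observe()["time"])
t0=robot.observe()["time"];robot.line_to(W(.045),vel=.155/.45)
o=robot.observe();print(t0,o["time"],railxy(o["tool_pos"]),o["gripper_width"],o["ft_force"])
T,F=film(30,"f2.npz");th,_=theta(F,railxy(o["tool_pos"])[1]);print(np.round(th,3))
print("fixed",fit(T,th,4.528));print("free",fit(T,th))
cv2.imwrite("pics/c5.png",cv2.resize(np.hstack([F[i][170:300,190:290] for i in(0,7,14)]),None,fx=2.6,fy=2.6,interpolation=cv2.INTER_CUBIC))
E
```

```text
8.8417 9.4417 (0.00028799331597367404, 0.0456078016173187) 0.026961429928315482 [-0.58822203  1.8904173   5.39741382]
[-0.382 -0.382 -0.382 -0.382 -0.382 -0.382 -0.382 -0.382 -0.382 -0.382
 -0.382 -0.382 -0.382 -0.382 -0.382 -0.382 -0.382 -0.382 -0.382 -0.382
 -0.382 -0.382 -0.382 -0.382 -0.382 -0.382 -0.382 -0.382 -0.382 -0.382]
fixed (np.float64(9.4417), [np.float64(-0.38250000000000006), np.float64(6.819816953391035e-17), np.float64(-2.3768379774666108e-17), 4.528], np.float64(4.828725697329279e-17))
free (np.float64(9.4417), array([-3.82500000e-01, -3.47608854e-15,  6.22093110e-15,  4.52116436e+00]), np.float64(4.901935006856188e-15))
```

View pics/c5.png

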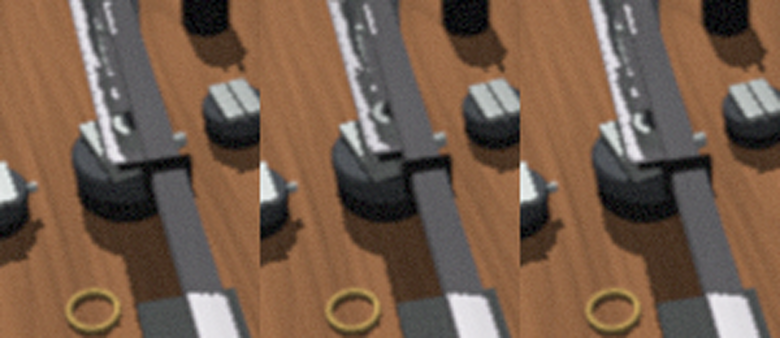

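The near end now sits over the dark vise, at about (235,231) in the side picture, so I'll switch the edge cue to brightness: sunlit tray strip against dark vise.

```bash
cat >> h.py <<'E'
def theta2(F,yt,x=-.027,thr=125):
    A=arc(yt,x);r=[]
    for f in F:
        s=cv2.GaussianBlur(f,(3,3),.7).max(2).astype(np.float32)
        p=cv2.remap(s,A[:,:1],A[:,1:],cv2.INTER_LINEAR).ravel()
        w=np.where((p[:-1]<thr)&(p[1:]>=thr)&(TH[1:]>-.3))[0]
        r.append(TH[w[0]] if len(w) else np.nan)
    return np.array(r),A
E
python3 - <<'E'
from h import *
z=np.load("f2.npz");T,F=z["T"],z["F"]
for x in(-.030,-.026,-.022):
    A=arc(.0456,x)
    for i in(0,7,14):
        s=F[i].max(2).astype(np.float32);print(x,i,cv2.remap(s,A[:,:1],A[:,1:],1).ravel()[40::16].astype(int))
    th,_=theta2(F,.0456,x);print(np.round(th,3));
    for w in(4.528,None):
        t0,p,e=fit(T,th,w);print(np.round(p,4),"A",np.hypot(p[1],p[2]),"e",e,"peak",t0+np.arctan2(p[2],p[1])/p[3])
E
```

```text
-0.03 0 [ 39  40  50  59  69  77  81  79  94 154 220 228 229 227 212 194 141 156
 158 106  90  80]
-0.03 7 [ 40  40  47  56  68  76  74  77  78  79  79  93 162 204 215 210 199 197
 114 122 118  89]
-0.03 14 [ 40  41  46  58  69  75  78  80  74 122 193 223 229 223 222 198 166 132
 159 116  89  83]
[-0.008  0.015  0.037  0.06   0.075  0.09   0.105  0.11   0.11   0.102
  0.09   0.075  0.06   0.035  0.01  -0.018 -0.042 -0.06  -0.078 -0.093
 -0.105 -0.105 -0.105 -0.105 -0.09  -0.073 -0.055 -0.037 -0.013  0.015]
[ 0.     -0.0132  0.1083  4.528 ] A 0.10911838369205165 e 0.002777833453089256 peak 9.815434783175586
[ 0.     -0.0097  0.1082  4.484 ] A 0.10867601450170897 e 0.0022385435232331213 peak 9.811975490939382
-0.026 0 [ 46  56  70  77  82  79  75  66  87 185 232 221 212 172 127  97 122 185
 164  83  87  97]
-0.026 7 [ 43  51  67  78  84  82  78  79  76  76  69 100 203 218 204 173 125 117
 115 156 112  88]
-0.026 14 [ 40  50  69  77  80  81  77  68  73 148 225 229 214 171 146 103 101 172
 165  96  86  89]
[-0.015  0.005  0.028  0.047  0.067  0.082  0.092  0.1    0.1    0.092
  0.082  0.
[... 355 characters left out ...]
70  77  82  69  55  31  78 195 219 149 118  89  76  87 200 205
 175  85  93 127]
-0.022 7 [ 45  57  69  76  82  85  80  81  74  44  34  99 196 195 121  95  78  92
 170 180 155  91]
-0.022 14 [ 49  61  73  80  82  81  60  37  52 147 210 178 128  93  82  76 170 197
 197 105  94  97]
[-0.015  0.008  0.028  0.05   0.067  0.085  0.092  0.097  0.1    0.092
  0.085  0.067  0.05   0.028  0.003 -0.025 -0.05  -0.07  -0.09  -0.105
 -0.115 -0.122 -0.12  -0.115 -0.1   -0.088 -0.065 -0.045 -0.018  0.005]
[-0.0097 -0.0135  0.1101  4.528 ] A 0.11096701058115352 e 0.002452248628769627 peak 9.815543137139509
[-0.0096 -0.0103  0.1101  4.489 ] A 0.11056018448558518 e 0.0019446788571059316 peak 9.812370249173698
```

The fit is clean: amplitude 0.11, positive peak at 9.812 s, ω 4.486. To cancel it I'll move +7 mm at the negative peak (11.91), then go to the target (rail y 0.005) at the positive peak (12.61).

```bash
python3 - <<'E'
from h import *
def mv(t,y,T):
    robot.pause(t-T/2-.008-robot.observe()["time"]);y0=railxy(robot.observe()["tool_pos"])[1];robot.line_to(W(y),vel=abs(y-y0)/T)
    print(robot.observe()["time"],railxy(robot.observe()["tool_pos"]))
mv(11.913,.0522,.3);mv(12.613,.005,.3)
o=robot.observe();T,F=film(30,"f3.npz")
for x in(-.030,-.026):
    th,_=theta2(F,railxy(o["tool_pos"])[1],x);print(np.round(th,3));t0,p,e=fit(T,th,4.486);print(np.round(p,4),"A",np.hypot(p[1],p[2]),"e",e,"peak",t0+np.arctan2(p[2],p[1])/p[3])
m=np.hstack([F[i][150:350,170:310] for i in(0,14)]);cv2.imwrite("pics/c6.png",cv2.resize(m,None,fx=2.5,fy=2.5,interpolation=cv2.INTER_CUBIC))
print(robot.observe()["time"])
E
```

```text
12.1833 (0.0002925115914531693, 0.051558137306162787)
12.9167 (0.0002479620605885358, 0.003188183304299295)
[-0.005  0.     0.003  0.01   0.013  0.013  0.015  0.018  0.02   0.023
  0.023  0.023  0.023  0.023  0.02   0.018  0.015  0.013  0.013  0.01
  0.005  0.003  0.003  0.     0.     0.     0.     0.     0.003  0.003]
[ 0.0106 -0.0098  0.0071  4.486 ] A 0.012141860056623944 e 0.0016513165851202772 peak 13.47685929867567
[-0.015 -0.013 -0.008 -0.003  0.     0.005  0.008  0.01   0.013  0.015
  0.015  0.015  0.015  0.015  0.013  0.01   0.008  0.005  0.003 -0.003
 -0.005 -0.008 -0.01  -0.01  -0.013 -0.013 -0.013 -0.01  -0.008 -0.008]
[ 1.100e-03 -1.170e-02  8.500e-03  4.486e+00] A 0.014471406707705664 e 0.0014852565207334998 peak 13.476647990844285
14.4167
```

View pics/c6.png

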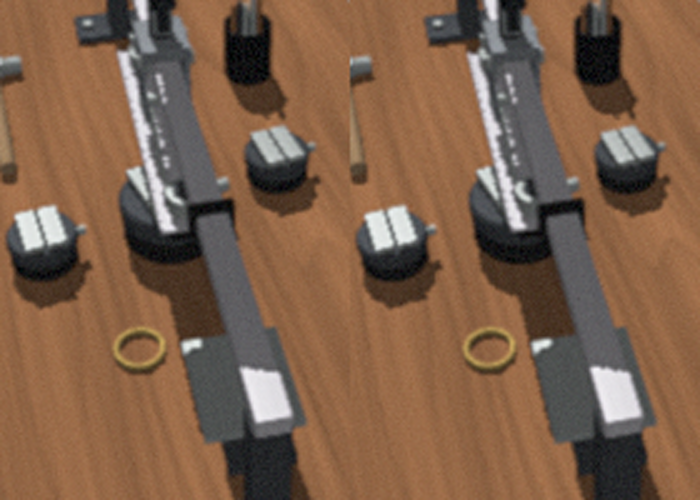

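Amplitude is down to about 0.013. In the side picture the vise is at about (236,236) with the near end of the tray above it. I'll check the vise projection, then make one small correction pair that also ends on target.

```bash
python3 - <<'E'
from h import *
for z in(0.,.04,.082):print("vise proj side",z,proj("side",[*(O+D*.005),z]))
def mv(t,y,T):
    robot.pause(t-T/2-.008-robot.observe()["time"]);y0=railxy(robot.observe()["tool_pos"])[1];robot.line_to(W(y),vel=abs(y-y0)/T)
    print(robot.observe()["time"],y0,railxy(robot.observe()["tool_pos"]))
mv(14.877,.0015,.3);mv(15.578,.0057,.3)
o=robot.observe();T,F=film(30,"f4.npz")
for x in(-.030,-.026):
    th,_=theta2(F,railxy(o["tool_pos"])[1],x);print(np.round(th,3));t0,p,e=fit(T,th,4.486);print(np.round(p,4),"A",np.hypot(p[1],p[2]),"e",e,"peak",t0+np.arctan2(p[2],p[1])/p[3])
print(robot.observe()["time"],railxy(robot.observe()["tool_pos"]))
f=F[0];g=ray("side",(236,236),.04)[:2]-O;print("vise by side",g@D,g@[D[1],-D[0]])
E
```

```text
vise proj side 0.0 [237.83208789 242.5805507 ]
vise proj side 0.04 [237.32111669 233.29251415]
vise proj side 0.082 [236.76571383 223.19683364]
15.3167 0.0038495594473073216 (0.0002468306370698419, 0.0006440691606414079)
15.8167 0.0006576832784849751 (0.00024649920914359167, 0.0048797615805335525)
[0.01  0.01  0.01  0.01  0.01  0.008 0.005 0.005 0.005 0.005 0.005 0.003
 0.003 0.003 0.    0.003 0.003 0.003 0.005 0.005 0.005 0.005 0.005 0.005
 0.008 0.01  0.01  0.01  0.01  0.01 ]
[5.900e-03 4.000e-03 3.000e-04 4.486e+00] A 0.004003115372171318 e 0.0010068111942113241 peak 15.833251072881806
[ 0.003  0.003  0.003  0.003  0.     0.    -0.003 -0.003 -0.003 -0.003
 -0.005 -0.008 -0.005 -0.005 -0.008 -0.005 -0.005 -0.005 -0.005 -0.003
 -0.003 -0.003 -0.003  0.     0.     0.003  0.003  0.003  0.003  0.003]
[-1.900e-03  4.300e-03 -1.000e-04  4.486e+00] A 0.004319417749257596 e 0.0008867814173899341 peak 15.810806237149619
17.3167 (0.0002451620653278378, 0.0048816655312132395)
vise by side -0.0065416703258600155 -0.00621621973797532
```

The swing is down to 0.004 rad, the tray is level and the trolley is at rail y 0.0049. I'll check the vise's near edge in the side picture, hold past three seconds, then look again before letting go.

```bash
python3 - <<'E'
from h import *
f=cv2.GaussianBlur(np.load("f4.npz")["F"].mean(0).astype(np.uint8),(3,3),.5);s=cv2.cvtColor(f,cv2.COLOR_BGR2HSV)[...,1]
X=np.array([D[1],-D[0]])
# near edge of the vise's base along columns left of the shadow, bench height
for u in range(222,244,3):
    v=[r for r in range(225,262) if s[r,u]<75]
    if v:
        g=ray("side",(u,v[-1]+.5),0.)[:2]-O;x,y=g@X,g@D
        for R in (.065,):print(u,v[-1],"x %.4f y %.4f"%(x,y),"-> yc",y+np.sqrt(max(R*R-x*x,0)))
robot.pause(1.5);T,F=film(22,"f5.npz")
th,_=theta2(F,.0049,-.026);t0,p,e=fit(T,th,4.486);print(np.round(p,4),np.hypot(p[1],p[2]),e,robot.observe()["time"])
E
```

```text
222 247 x -0.0530 y -0.0062 -> yc 0.03148090590481717
225 250 x -0.0457 y -0.0218 -> yc 0.024459761434115934
228 252 x -0.0379 y -0.0327 -> yc 0.02014090301704171
231 253 x -0.0294 y -0.0391 -> yc 0.018819460319351312
234 254 x -0.0210 y -0.0456 -> yc 0.01594365208606662
237 254 x -0.0119 y -0.0476 -> yc 0.016264158702716615
240 254 x -0.0027 y -0.0497 -> yc 0.015228636657506706
243 253 x 0.0072 y -0.0474 -> yc 0.017152767291881137
[-2.300e-03  2.500e-03 -4.500e-03  4.486e+00] 0.005191528724394863 0.0010043406107910582 19.9167
```

The swing stays at 0.005 rad. The two views disagree on the vise by about 1 cm (top 0.006, side near edge 0.015), so I'll use the two fully visible small vises to calibrate the methods and look from the top once more.

```bash
python3 - <<'E'
from h import *
X=np.array([D[1],-D[0]])
t=cv2.imread("pics/top0.png");s=cv2.imread("pics/side0.png")
S=lambda i:cv2.cvtColor(cv2.GaussianBlur(i,(3,3),.5),cv2.COLOR_BGR2HSV)[...,1]
for (a,b) in (((251,263),(187,247)),((232,174),(281,213))):
    m=(S(t)<75).astype(np.uint8);m=cv2.morphologyEx(m,cv2.MORPH_OPEN,np.ones((5,5),np.uint8));n,l,st,c=cv2.connectedComponentsWithStats(m);i=l[a[1],a[0]]
    cnt=cv2.findContours((l==i).astype(np.uint8),0,2)[0][0];(cc,r)=cv2.minEnclosingCircle(cnt)
    f=cam("top")[0];R=(r+.5)*1.47/f;g=ray("top",c[i],.01)[:2]-O
    print("top",st[i],c[i],cc,"r",r,"R",R,"xy",g@X,g@D)
    m=(S(s)<75).astype(np.uint8);m=cv2.morphologyEx(m,cv2.MORPH_OPEN,np.ones((5,5),np.uint8));n,l,st,c=cv2.connectedComponentsWithStats(m);i=l[b[1],b[0]]
    v=np.where(l==i);k=v[0].max();u=v[1][v[0]==k].mean();e=ray("side",(u,k+.5),0.)[:2]-O
    print("side",st[i],(u,k),"near edge y",e@D,"-> yc",e@D+R,"x",e@X)
b=robot.grab_frame("top");cv2.imwrite("pics/t6.png",b)
cv2.imwrite("pics/c7.png",cv2.resize(b[160:280,190:330],None,fx=5,fy=5,interpolation=cv2.INTER_CUBIC))
E
```

```text
top [240 252  23  24 462] [250.96320346 263.78354978] (251.01657104492188, 263.90606689453125) r 12.274271011352539 R 0.046434444493289206 xy -0.1613811286832483 -0.008098102665247695
side [173 232  28  28 610] (np.float64(184.5), np.int64(259)) near edge y -0.033253241099721526 -> yc 0.013181203393567681 x -0.1736444956474796
top [221 163  22  23 427] [231.77283372 173.93676815] (231.86363220214844, 173.77272033691406) r 11.965094566345215 R 0.04531058885709937 xy 0.16443755705205243 0.08653148386529659
side [268 201  25  25 502] (np.float64(277.5), np.int64(225)) near edge y 0.057522512376046914 -> yc 0.10283310123314629 x 0.14417127876868424
```

View pics/c7.png

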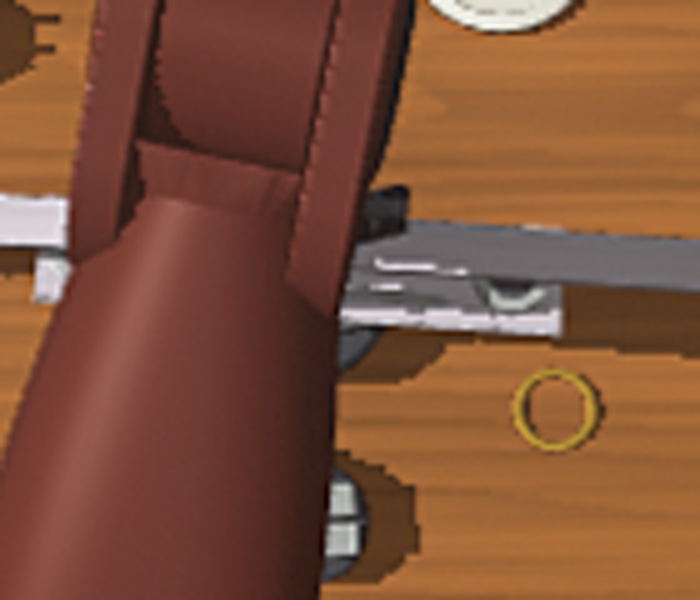

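On the small vises the side near-edge method also reads 16–21 mm too far (tapered base). That explains the disagreement, so the top value of about 0.005 stands. In the latest top picture the tray ends at u≈196.6 and 302.6. Their middle, 249.6, matches the vise centre at 250.3. Now I'll let go, withdraw and check.

```bash
python3 - <<'E'
from h import *
robot.set_gripper(.065);o=robot.observe();print(o["time"],o["gripper_width"],o["ft_force"])
robot.line_to(W(.0049,.50),vel=.12)
T,F=film(20,"f6.npz")
th,_=theta2(F,.0049,-.026);t0,p,e=fit(T,th,4.486);print(np.round(th,3),np.round(p,4),np.hypot(p[1],p[2]),e,robot.observe()["time"])
f=F[0];s=(f[120:190,215:255].max(2)<45).astype(np.uint8);n,l,st,c=cv2.connectedComponentsWithStats(s);print(st[1:],c[1:]+[215,120],"expected grip px",proj("side",W(.005,.3265)))
cv2.imwrite("pics/c8.png",cv2.resize(f[60:330,130:330],None,fx=2.2,fy=2.2,interpolation=cv2.INTER_CUBIC))
E
```

```text
20.425 0.06492590956268153 [ 0.16395304 -0.21879051 -0.01507338]
[ 0.003  0.     0.     0.     0.    -0.003 -0.003 -0.003 -0.005 -0.005
 -0.005 -0.008 -0.005 -0.005 -0.005 -0.003 -0.003 -0.003 -0.003  0.   ] [-1.300e-03  3.300e-03 -2.400e-03  4.486e+00] 0.0040680117893778164 0.0008658569845099916 22.5167
[[ 16   0   6   8  33]
 [  0   7   7  39 169]
 [ 15  29   8  16 116]] [[233.54545455 123.27272727]
 [217.12426036 149.59171598]
 [233.59482759 156.73275862]] expected grip px [233.08826919 156.35110901]
```

View pics/c8.png

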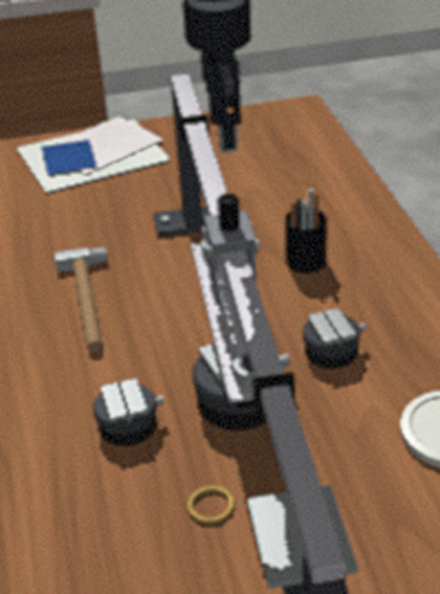

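The gripper is clear of the handle. The grip is at (233.6,156.7) against a predicted (233.1,156.4), the tray hangs level, and the other things look undisturbed. I'm handing in.

```bash
python3 -c "
from plant import robot
print(robot.job_done(),robot.observe()['time'])"
```

```text
the job is handed in; nothing more can be done
the job is handed in; nothing more can be done
```

The job is handed in. The trolley stands over the large vise, released, and the tray hangs level with almost no swing. I handed in just after 22.5 s on the robot clock.

**What I did:** I gripped the handle and rolled the trolley off the ledge, after which the tray swung at about 0.38 rad. One timed move cut that to 0.11 rad. Two small pairs of moves then brought it to 0.013 and finally 0.004 rad. I held still for about 4 s before letting go and lifting the gripper clear.

**Last checks:**
- **Swing:** after release it was about 0.004 rad, with the mean tilt within about 0.002 rad of level.
- **Position:** the trolley's handle was within 1 px of where it should be, at rail y of about 0.005 m. The vise centre from the top camera is 0.004–0.006 m.
- **Other objects:** the tools and small vises looked undisturbed in the last side picture.

**One disagreement:** the side camera's near-edge estimate put the vise at about 0.016 m. The same method read 16–21 mm too far on both small vises, so I kept the top camera's value.

**Peak swing:** the first swing's negative side was outside the range my tracking could read, so the 0.38 rad figure comes from the positive peak and the model.

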